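# Fit an empty reel on the bench winder

## Task

Get the bench winder ready for an empty reel: put the spacer bush on the post, foot down on the turning plate, then the reel over the bush with the drive pin through one of the slots of its lower flange so that it sits fully down on the bush's foot, and last the metal cap over the top of the post, down on the reel's collar. Feel for the slot: let the reel rest lightly on the pin and turn it until it can drop, and never press the reel hard on the winder (stay well under 35 N). Leave the other things on the table where they are.

Things in the scene. Friction and masses are not known exactly. Their poses are not given: they have to be found in the camera images.
- winder: Bench reel winder, fixed: grey base 120 x 110 x 22 mm with a low black motor box (26 mm high) on its -x side; origin on the table under the post axis. It carries a turning plate, 80 mm across, with a centre post and one drive pin. The plate may have stopped at any angle, which is not measured, so the pin may stand on any side of the post
- post_tip (a point): Top of the winder's upright steel post, on its axis, 104 mm above the table; the post is 16 mm in diameter with a tapered tip. Same axes as the winder
- seat (a point): Point on the post axis at the top face of the turning plate, 30 mm above the table, where the bush's underside rests. The plate is stiff to turn. Its drive pin, 8 mm in diameter, is 29 mm from the axis and stands 22 mm above the plate, so 10 mm above the foot of the seated bush
- spacer_neck (a point): Point on the axis of the white plastic spacer bush, 44 mm above its underside, in its neck. Foot 44 mm in diameter and 12 mm thick; above it a neck 28 mm in diameter up to 56 mm (the last 5 mm stepped in to 26 mm); through bore 19 mm. It stands on its foot; z along its axis. Hold it by the neck, at this height or higher, to clear pin and post
- reel_collar (a point): Point on the axis of the empty grey plastic reel, 42 mm above its underside, in the round collar by which it is held: 40 mm in diameter, from the upper flange (20 mm up) to the reel's top (48 mm up). Bore 31 mm, which fits over the bush's neck. The reel stands flat on its lower flange; z along its axis
- cap_mid (a point): Ribbed aluminium cap, 40 mm in diameter, 44 mm high, standing with its open end down: blind bore 18.6 mm in diameter, 28 mm deep; this point is its centre, 22 mm up; z along its axis. On the post it comes to rest on the top of the reel's collar
- spacer: The spacer bush; origin at the centre of its underside
- reel: The reel; origin at the centre of its underside. Two flanges 92 mm in diameter, the lower 0 to 6 mm and the upper 16 to 20 mm above the underside, each with 4 equal radial slots 11.5 mm wide, from 20 to 37 mm from the axis and 90 degrees apart, one along the reel's +x
- cap: The cap; origin at the centre of its underside
- pen: Bystander: black 3D drawing pen lying flat, 150 mm long, 28 mm thick; origin at its underside
- glue: Bystander: white glue bottle, 40 mm in diameter, 110 mm high; origin at its underside
- cup: Bystander: clear cup, 66 mm in diameter, 85 mm high; origin at its underside
- ring: Bystander: white plastic ring, 38 mm in diameter, 22 mm high, bore only 11 mm (too small for the post); origin at its underside
- snips: Bystander: small snips with yellow handles, lying flat, 110 mm long; origin at their pivot
- bobbin: Bystander: small white bobbin, 56 mm in diameter, 28 mm high; origin at its underside
- gear: Bystander: white printed gear, 60 mm in diameter, 10 mm thick with an 18 mm boss; origin at its underside
Things that resemble listed ones, but are neither listed nor needed, are in the scene too. Leave any black look-alike of the spacer alone.

How it is judged:
By the outcome, as a careful person would: the job done as asked, in the order asked, and still so for the second after the job is handed in, with the robot touching nothing.
It also fails if it takes over 72 s, if anything falls off the work surface, if the arm or the gripper's body presses on something with over 40 N, if the wrist force passes 120 N, or if a joint passes its speed limit or range.

## Robot

A 6-joint arm with a two-finger parallel gripper is mounted at the origin on the work surface. World frame = base frame: x ahead of the robot, y to its left, z up, the work surface at z = 0. Lengths are in m, angles in degrees, forces in N, time in s.
With the tool pointing down it reaches from about 0.275 to 1 m from the base axis. Payload 8.4 kg.
Tool frame: the origin (TCP) lies midway between the tips of the shut fingers; the grasp point (between the pads) lies behind it (env.grip_depth is the z of the grasp point in the tool frame, in m); z points along the fingers, y is the direction in which the jaws open and shut (so a half turn about z gives the same grasp; the last joint's range is limited). The gripper opens to 85 mm and grips with 20 to 120 N. Pads are 22 mm wide; open, the fingers measure 114 mm over their backs; the gripper's body (76 mm by 85 mm) begins 54 mm behind the grasp point. The pads swing forward as they close: fully open they stand 13 mm farther back than shut.
Start: joints at [74.232, 20.225, 93.587, -0, 66.188, -0.138], TCP at [0.168, 0.602, 0.231] pointing down, gripper open.
Joint ranges: [-150.9, 150.9], [-52.94, 120.26], [3.33, 152.33], [-74.26, 254.26], [0, 154.13], [-172.89, 172.89]. Speed limits (degrees/s): [127.2, 127.2, 159.86, 180, 180, 180].

## Interface

Orientations are given as a 3x3 rotation matrix whose columns are the frame's x, y, z axes.
In Python, from bench import env gives the robot as it stands.
- The arm moves only by the tool jog_arm, never from a script. Its argument "deltas" is one flat list of numbers, 7 for each row, row after row: the finger opening in cm, from 0 to 8.54, then the shift along the tool's x, y, z in cm, then the turn, a rotation vector about the tool's x, y, z in rad. A call has 1 to 8 rows; each row shifts and turns the commanded pose from where the row before left it, along the tool's axes as they then stand; what a row does not reach is not made up. A row lasts 1/10 s, in which the tool goes at most 50 mm and 8.59 degrees, less where a joint would pass 70% of its speed; a pose out of reach is approached as far as the arm can. A call is refused whole if a number of a shift passes 5 or a number of a turn 0.15, either way. A call with a gripper value outside its range is refused whole. The fingers move at their own pace and stop on an object; "grip_force" is the grip in N (left out, the last holds). Time passes only in rows, so rows that do not move let the fingers close. It gives the time, the measured TCP pose, the force and the opening at its end, in the units of the state.
- env.get_obs(): the state, without advancing time (a new reading comes with each control period).
- env.get_image(name): name is "scene" or "top" or "wrist"; returns a dict with "color" (480x640x3 uint8, red, green, blue), "depth" (480x640 float32, m along the optical axis (not along the pixel's ray), 0 where there is no reading), "fx", "fy", "cx", "cy" (pixels), "rvec" (rotation vector, rad) and "tvec" (3), from world to camera coordinates, as OpenCV has them; the wrist camera has in their place "T_tool_cam" (4x4, takes a point from camera to tool coordinates, whose origin is the TCP and whose axes are the flange's). Camera axes: x right, y down, z forward; pixel columns grow to the right and rows downward; lengths in m; the calibration is good to about 2 mm. A picture is of the moment at which its call begins: read the wrist's pose just before it.
- env.hand_in(): hands the job in, once; it reports no verdict.
The state is a dict: "t": time; "joint_positions": joint angles; "joint_vel": joint speeds; "joint_efforts": joint torques, N m; "tcp_pos": TCP position; "tool_rot": TCP orientation; "ft_force": force on the tool from outside, world axes, zero at the start; "wrist_torque": the same for the moment, N m; "width": finger opening in m.
Only numpy, scipy, OpenCV 4.12 (cv2) and the standard library are available. Lean on these libraries where they do the work, as an engineer would, in place of code of your own. Each camera call takes 0.05 s, during which the arm holds its last target. There are 200 camera calls.

## Working session

There is one attempt and no reset: what is moved stays moved. The work goes in short steps, Python scripts to look and compute and a tool call to move; the robot and the scene stay as the last step left them, time stands still between calls to the robot, and variables do not carry over. Pictures are saved under pics/ and viewed, on a budget of 10 in all, crops included, one or two more only if the job needs it, and the job is handed in when it is done.

Besides the shell and the picture viewer there is one more tool, called after "Emit:" in YAML: its name, and indented under it one key for each argument. jog_arm: Moves the arm, as the interface text tells. Its arguments: {"type":"object","properties":{"deltas":{"type":"array","items":{"type":"number"}},"grip_force":{"type":"number"}},"required":["deltas"]}

```bash
ls; mkdir -p pics; cat > h.py <<'E'
import numpy as np, cv2
from bench import env
def save(im,n): cv2.imwrite(f'pics/{n}.png',im[:,:,::-1])
def cam(im):
    R=cv2.Rodrigues(np.array(im['rvec'],float))[0]; return R,np.array(im['tvec'],float).ravel()
def wcam(im,o):
    T=np.eye(4);T[:3,:3]=o['tool_rot'];T[:3,3]=o['tcp_pos'];M=np.linalg.inv(T@np.array(im['T_tool_cam']));return M[:3,:3],M[:3,3]
def ray(im,u,v,z,RT=None):
    R,t=RT or cam(im); d=R.T@np.array([(u-im['cx'])/im['fx'],(v-im['cy'])/im['fy'],1]); c=-R.T@t
    return c+d*(z-c[2])/d[2]
def cloud(im,RT=None):
    R,t=RT or cam(im); v,u=np.mgrid[:480,:640]; d=im['depth']
    P=np.stack([(u-im['cx'])/im['fx']*d,(v-im['cy'])/im['fy']*d,d],-1); return (P-t)@R
E
python3 - <<'E'
from h import *
o=env.get_obs();print(o,env.grip_depth)
a=env.get_image('scene');b=env.get_image('top')
save(a['color'],'scene');save(b['color'],'top')
np.save('top.npy',b,allow_pickle=True);np.save('scene.npy',a,allow_pickle=True)
for i in(a,b):
    R,t=cam(i);print(-R.T@t,R[2],i['fx'])
E
```

```text
pics
{'t': 0.0, 'joint_positions': array([ 7.42319571e+01,  2.02639407e+01,  9.36303711e+01, -8.50869864e-04,
        6.61876157e+01, -1.40044400e-01]), 'joint_vel': array([-0.10605112,  0.0047591 , -0.04566401, -0.04825684, -0.00314852,
        0.13577966]), 'joint_efforts': array([ 1.24047103e-03, -6.05253625e+01, -3.42063510e+01,  1.20326531e-04,
        9.25629458e-03,  1.31503273e-05]), 'tcp_pos': array([0.16826717, 0.60141478, 0.23053616]), 'tool_rot': array([[-9.63032659e-01,  2.69384402e-01, -3.75491731e-04],
       [ 2.69384663e-01,  9.63031671e-01, -1.37978694e-03],
       [-1.00826514e-05, -1.42993160e-03, -9.99998978e-01]]), 'ft_force': array([-0.27690686,  0.66382373,  0.22191576]), 'wrist_torque': array([ 0.04071531,  0.03888566, -0.00065842]), 'width': 0.08547672576995824} -0.0187
[1.29812427 0.53873568 1.15884118] [-0.53556356 -0.3857348  -0.75125251] 614.7281786849202
[0.3037547  0.01709757 1.2113267 ] [ 0.20172617 -0.02697497 -0.97907043] 567.5731478349041
```

View pics/top.png

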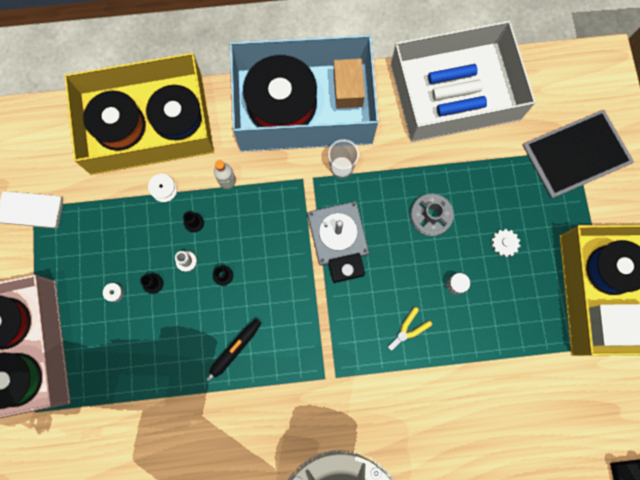

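View pics/scene.png

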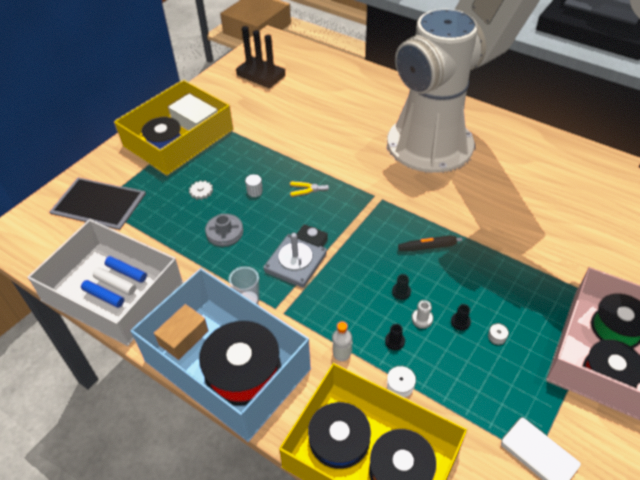

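Top view: winder post (338,228), with its pin nearby. Reel (432,214). The cap candidate (460,282) is the only plain 40 mm upright cylinder. The spacer candidate is white, stepped, at (185,260). Black look-alikes stand at (193,220), (152,282) and (222,273). The ring (112,292) and bobbin (162,187) have the wrong shape. Next I'll measure these and confirm with one enlarged crop.

```bash
python3 - <<'E'
from h import *
im=np.load('top.npy',allow_pickle=True).item(); sc=np.load('scene.npy',allow_pickle=True).item()
P=cloud(im);S=cloud(sc)
def top(n,u,v,r,h,band=.004):
    for nm,Q in(('top',P),):
        q=Q[v-r:v+r,u-r:u+r].reshape(-1,3);q=q[(abs(q[:,2]-h)<band)]
        print(n,nm,len(q),'med',np.median(q,0).round(4) if len(q) else '', 'midrange',((q.min(0)+q.max(0))/2).round(4) if len(q) else '', 'size',np.ptp(q,axis=0).round(3) if len(q) else '')
top('table',250,300,6,0,.01)
top('spacer',185,260,14,.056); top('spacerfoot',185,260,14,.012)
for b in((193,220),(152,282),(222,273)): top('black',*b,14,.056,.01)
top('reeltop',432,214,24,.048);top('reelflange',432,214,26,.020)
top('cap',460,282,14,.044)
top('plate',338,230,24,.030,.003);top('base',338,230,40,.022,.003);top('post',338,228,12,.104,.01);top('pin',338,230,24,.052,.005)
top('pen',236,348,30,.028,.006);top('glue',224,172,18,.11,.01);top('cup',343,158,20,.085,.006)
a=cv2.resize(im['color'][190:310,130:250],(400,400),interpolation=3);b=cv2.resize(im['color'][180:300,370:490],(400,400),interpolation=3)
c=cv2.resize(im['color'][190:290,290:390],(400,200),interpolation=3)
c=cv2.resize(sc['color'][220:295,250:350],(400,200),interpolation=3);d=cv2.resize(im['color'][195:265,298:378],(400,200),interpolation=3)
save(np.vstack([np.hstack([a,b]),np.hstack([c,d])]),'crop')
E
```

```text
table top 144 med [0.4533 0.1395 0.0015] midrange [0.453  0.1399 0.0015] size [0.025 0.026 0.011]
spacer top 71 med [0.549  0.2677 0.0555] midrange [0.5481 0.2676 0.0558] size [0.025 0.025 0.007]
spacerfoot top 138 med [0.5418 0.2603 0.0126] midrange [0.5569 0.2708 0.0121] size [0.058 0.049 0.008]
black top 96 med [0.6313 0.2459 0.0547] midrange [0.633  0.2457 0.0542] size [0.026 0.026 0.016]
black top 100 med [0.507  0.3402 0.0541] midrange [0.5087 0.3417 0.0535] size [0.025 0.026 0.015]
black top 87 med [0.5087 0.1909 0.0552] midrange [0.5095 0.192  0.0554] size [0.027 0.025 0.018]
reeltop top 109 med [ 0.5938 -0.2746  0.0482] midrange [ 0.5923 -0.2713  0.0481] size [0.039 0.038 0.008]
reelflange top 795 med [ 0.5903 -0.2682  0.0209] midrange [ 0.5928 -0.2711  0.02  ] size [0.091 0.091 0.008]
cap top 258 med [ 0.4343 -0.2996  0.0449] midrange [ 0.434  -0.2996  0.0441] size [0.038 0.04  0.008]
plate top 777 med [ 0.5713 -0.0639  0.0304] midrange [ 0.5778 -0.0639  0.03  ] size [0.101 0.097 0.006]
base top 1200 med [ 0.5625 -0.0591  0.0228] midrange [ 0.5639 -0.0628  0.022 ] size [0.149 0.121 0.006]
post top 48 med [ 0.5715 -0.0624  0.1029] midrange [ 0.5721 -0.0622  0.1027] size [0.014 0.015 0.013]
pin top 23 med [ 0.5857 -0.0412  0.0521] midrange [ 0.5787 -0.0518  0.0511] size [0.026 0.034 0.008]
pen top 675 med [0.3507 0.181  0.0265] midrange [0.3545 0.1778 0.0279] size [0.104 0.109 0.012]
glue top 87 med [0.7203 0.1664 0.1108] midrange [0.7213 0.1671 0.1076] size [0.02  0.019 0.014]
cup top 233 med [ 0.7286 -0.0918  0.0857] midrange [ 0.7242 -0.0901  0.085 ] size [0.068 0.064 0.011]
```

View pics/crop.png

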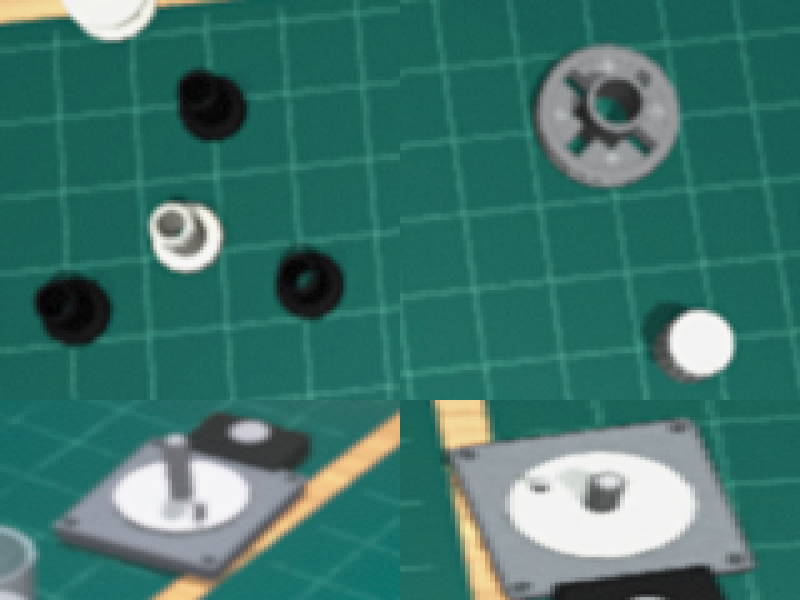

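The crop confirms the targets: white stepped bush (185,235 in the crop), grey slotted reel (610,115), ribbed cap (700,345), and the pin up-left of the post at about (540,487). The measured heights and sizes match the description. Next I'll estimate the pin and slot angles and work out the first move.

```bash
cat >> h.py <<'E'
def plan(x,y,z,yaw=None,o=None):
    """tool-frame shift (cm) and turn about tool z (rad) to reach; yaw = world angle (deg) of the tool y axis"""
    o=o or env.get_obs(); R=np.array(o['tool_rot']); d=R.T@(np.array([x,y,z])-o['tcp_pos'])*100
    cy=np.degrees(np.arctan2(R[1,1],R[0,1])); t=0 if yaw is None else -((yaw-cy+90)%180-90)
    print('shift cm',d.round(2),'yaw now',round(cy,1),'turn about tool z deg',round(t,1),'rad',round(np.radians(t),3),'tilt',(R[:,2]).round(4))
E
python3 - <<'E'
from h import *
im=np.load('top.npy',allow_pickle=True).item(); P=cloud(im); R,t=cam(im)
print('pin', ray(im,326,225.5,.052))
q=P[205:250,310:370].reshape(-1,3); c=np.array([.5718,-.0623]);rr=np.hypot(*(q[:,:2]-c).T)
m=(abs(rr-.029)<.008)&(q[:,2]>.038)&(q[:,2]<.06); print(q[m].round(4).tolist())
# reel slots: sample flange plane z=.02 at r=28..34, dark/deep
c=np.array([.5925,-.2711]);f=[]
for a in range(0,360,3):
    v=[]
    for r in(.027,.030,.033):
        p=R@np.array([c[0]+r*np.cos(np.radians(a)),c[1]+r*np.sin(np.radians(a)),.02])+t
        u,w=im['fx']*p[0]/p[2]+im['cx'],im['fy']*p[1]/p[2]+im['cy']; v.append(im['color'][int(round(w)),int(round(u))].mean())
    f.append(np.mean(v))
f=np.array(f); print(f.astype(int).tolist())
print('slot phase mod 90:',np.degrees(np.angle(np.sum((f.max()-f)*np.exp(4j*np.radians(np.arange(0,360,3))))))/4%90)
plan(.5485,.2677,.20)
print(env.get_image('wrist')['T_tool_cam'])
E
```

```text
pin [ 0.58440511 -0.03883307  0.052     ]
[[0.5916, -0.0375, 0.0542], [0.5917, -0.0396, 0.0531], [0.59, -0.0352, 0.053], [0.5902, -0.0374, 0.0512], [0.589, -0.0393, 0.0552], [0.5895, -0.0415, 0.0521], [0.5883, -0.0351, 0.0513], [0.5873, -0.037, 0.0542], [0.5876, -0.0392, 0.0521], [0.5868, -0.0412, 0.0546], [0.587, -0.035, 0.0476], [0.585, -0.0367, 0.055], [0.5857, -0.039, 0.0512], [0.5875, -0.0415, 0.0426], [0.5858, -0.0349, 0.0437], [0.5852, -0.0369, 0.0453], [0.5856, -0.0392, 0.0425], [0.5846, -0.037, 0.0388], [0.5713, -0.0974, 0.0388], [0.5673, -0.0948, 0.0385], [0.5686, -0.0415, 0.0393]]
[138, 133, 130, 130, 129, 124, 125, 121, 108, 92, 88, 63, 63, 61, 61, 105, 127, 143, 148, 152, 152, 151, 151, 153, 155, 157, 165, 165, 172, 167, 167, 156, 152, 152, 151, 152, 153, 150, 150, 141, 104, 98, 71, 66, 56, 64, 89, 110, 140, 151, 153, 154, 154, 153, 153, 152, 158, 158, 170, 177, 174, 172, 166, 161, 155, 153, 154, 153, 154, 147, 145, 91, 91, 57, 57, 78, 81, 93, 111, 126, 142, 151, 153, 153, 152, 153, 155, 155, 160, 167, 166, 162, 156, 146, 140, 140, 144, 136, 136, 140, 106, 117, 106, 119, 109, 117, 124, 127, 124, 142, 141, 139, 139, 151, 154, 164, 167, 167, 155, 143]
slot phase mod 90: 38.898765906663094
shift cm [-45.61 -21.9    3.09] yaw now 74.4 turn about tool z deg 0 rad 0.0 tilt [-3.0e-04 -1.2e-03 -1.0e+00]
[[ 1.01025621e-04 -9.58636725e-01 -2.84632429e-01  7.13881512e-02]
 [ 9.99998950e-01 -3.14535972e-04  1.41428456e-03 -1.01379943e-03]
 [-1.44531225e-03 -2.84632273e-01  9.58635687e-01 -1.42525903e-01]
 [ 0.00000000e+00  0.00000000e+00  0.00000000e+00  1.00000000e+00]]
```

Emit:
jog_arm:
  deltas: [6.5,-3.5,-1.7,0,0,0,0,6.5,-3.5,-1.7,0,0,0,0,6.5,-3.5,-1.7,0.3,0,0,0,6.5,-3.5,-1.7,0.3,0,0,0,6.5,-3.5,-1.7,0.3,0,0,0,6.5,-3.5,-1.7,0.3,0,0,0,6.5,-3.5,-1.7,0.3,0,0,0,6.5,-3.5,-1.7,0.3,0,0,0]
  grip_force: 40

```text
t: 0.95
tcp_pos: [0.4023, 0.3942, 0.2131]
tool_rot: [[-0.963, 0.269, -0.0], [0.269, 0.963, -0.0], [0.0, -0.0, -1.0]]
ft_force: [0.6, -0.2, 0.1]
width: 0.0655
```

Emit:
jog_arm:
  deltas: [6.5,-3.5,-1.7,0.3,0,0,0,6.5,-3.5,-1.7,0.3,0,0,0,6.5,-3.5,-1.7,0.3,0,0,0,6.5,-3.5,-1.7,0.3,0,0,0,6.5,-3.6,-1.5,0,0,0,0,6.5,0,0,0,0,0,0,6.5,0,0,0,0,0,0]

```text
t: 1.65
tcp_pos: [0.5487, 0.2675, 0.2009]
tool_rot: [[-0.962, 0.271, -0.001], [0.271, 0.962, -0.0], [0.001, -0.0, -1.0]]
ft_force: [-0.9, 0.1, 0.4]
width: 0.0652
```

```bash
cat >> h.py <<'E'
def look(n=None):
    o=env.get_obs(); im=env.get_image('wrist'); RT=wcam(im,o); 
    if n: save(im['color'],n)
    return o,im,RT,cloud(im,RT)
def disc(Q,c,r,h,band=.003):
    """points in a height band within r of c -> fitted enclosing circle"""
    q=Q.reshape(-1,3); q=q[(np.hypot(q[:,0]-c[0],q[:,1]-c[1])<r)&(abs(q[:,2]-h)<band)]
    if len(q)<10: print('few',len(q)); return None
    e,rad=cv2.minEnclosingCircle((q[:,:2]*1000).astype(np.float32)); lo,hi=np.percentile(q[:,:2],[1,99],axis=0)
    print('h',h,'n',len(q),'circ',np.round(e,1),round(rad,1),'pct-mid',((lo+hi)/2*1000).round(1),'size',((hi-lo)*1000).round(1),'z',(np.median(q[:,2])*1000).round(1))
    return np.array(e)/1000
E
python3 - <<'E'
from h import *
o,im,RT,Q=look('w1'); print(o['t'],o['tcp_pos'],o['ft_force'])
disc(Q,(.5485,.2677),.03,.056); disc(Q,(.5485,.2677),.03,.012,.002)
plan(.5485,.2677,.20)
E
```

```text
1.65 [0.54868444 0.26746513 0.20085882] [-0.9051721   0.10737982  0.39942193]
h 0.056 n 415 circ [550.  269.1] 12.9 pct-mid [549.9 268.8] size [24.3 23.9] z 55.8
h 0.012 n 824 circ [549.8 268.9] 21.7 pct-mid [547.3 268.9] size [36.3 41.4] z 11.9
shift cm [-0.05 -0.03  0.09] yaw now 74.3 turn about tool z deg 0 rad 0.0 tilt [-1.e-03 -1.e-04 -1.e+00]
```

View pics/w1.png

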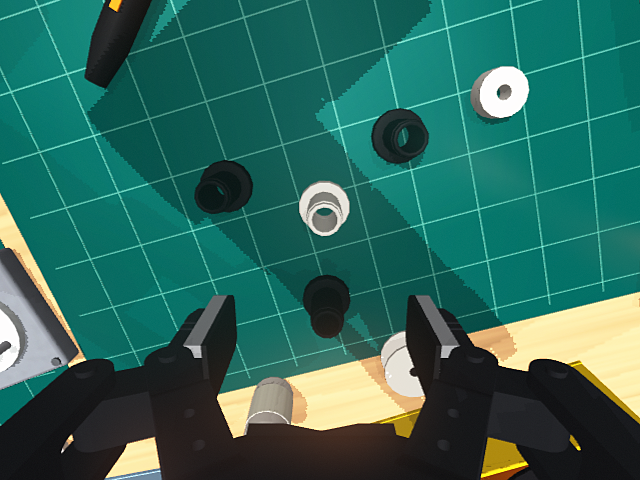

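The wrist view shows the white bush at (324,210), midway between the open fingers, with the black look-alikes clear. Its axis is at (0.550, 0.269). I'll descend and grip the neck.

Emit:
jog_arm:
  deltas: [6.5,-0.08,0.18,3.5,0,0,0,6.5,0,0,3.5,0,0,0,6.5,0,0,3.5,0,0,0,6.5,0,0,3.5,0,0,0,6.5,0,0,2.4,0,0,0,6.5,0,0,1.0,0,0,0,2.0,0,0,0,0,0,0,2.0,0,0,0,0,0,0]
  grip_force: 40

```text
t: 2.5
tcp_pos: [0.5501, 0.2705, 0.0283]
tool_rot: [[-0.963, 0.269, 0.001], [0.269, 0.963, 0.001], [-0.001, 0.001, -1.0]]
ft_force: [0.4, -0.4, -0.1]
width: 0.0369
```

Emit:
jog_arm:
  deltas: [2.0,0,0,0,0,0,0,2.0,0,0,0,0,0,0,2.0,0,0,0,0,0,0,2.0,0,0,0,0,0,0]

```text
t: 2.9
tcp_pos: [0.5507, 0.2703, 0.0289]
tool_rot: [[-0.963, 0.27, 0.002], [0.27, 0.963, 0.001], [-0.002, 0.002, -1.0]]
ft_force: [-2.5, 1.1, 7.2]
width: 0.0265
```

Emit:
jog_arm:
  deltas: [2.0,0,0,-1.0,0,0,0,2.0,0,0,-3,0,0,0,2.0,0,0,-4,0,0,0,2.0,0,0,-4,0,0,0,2.0,0,0,-3,0,0,0,2.0,0,0,0,0,0,0]

```text
t: 3.5
tcp_pos: [0.5524, 0.2707, 0.1831]
tool_rot: [[-0.963, 0.27, 0.008], [0.27, 0.963, 0.004], [-0.007, 0.006, -1.0]]
ft_force: [0.6, 0.9, -1.1]
width: 0.0263
```

```bash
python3 - <<'E'
from h import *
o,im,RT,Q=look(); save(im['color'][150:480,100:540],'w2'); print(o['t'],o['tcp_pos'],o['ft_force'],o['width'])
R=np.array(o['tool_rot']);T=(Q-o['tcp_pos'])@R   # tool frame points
q=T.reshape(-1,3); m=(abs(q[:,0])<.03)&(abs(q[:,1])<.012)&(q[:,2]>-.06)&(q[:,2]<.06); q=q[m]
h=np.histogram(q[:,2],bins=np.arange(-.06,.061,.005)); print(h[0].tolist())
for lo,hi in((-.04,-.03),(-.03,-.02),(-.02,-.01),(-.01,0),(0,.01),(.01,.02),(.015,.03)):
    s=q[(q[:,2]>lo)&(q[:,2]<hi)]
    if len(s):print(lo,hi,len(s),s.min(0).round(4),s.max(0).round(4))
plan(.5718,-.0623,.20)
E
```

```text
3.5 [0.55241529 0.27071723 0.18307692] [ 0.62182545  0.90603721 -1.1050783 ] 0.02629758767064223
[0, 0, 0, 0, 0, 0, 1919, 1227, 831, 746, 619, 535, 437, 307, 234, 1308, 176, 63, 0, 0, 0, 0, 0, 0]
-0.03 -0.02 3146 [-0.0129 -0.012  -0.0285] [ 0.0142  0.012  -0.02  ]
-0.02 -0.01 1577 [-0.0104 -0.012  -0.02  ] [ 0.0144  0.012  -0.01  ]
-0.01 0 1154 [-0.0099 -0.012  -0.01  ] [ 0.0144  0.012  -0.    ]
0 0.01 744 [-0.0102 -0.012   0.    ] [0.0142 0.0119 0.01  ]
0.01 0.02 1542 [ 0.0042 -0.0119  0.01  ] [0.022 0.012 0.02 ]
0.015 0.03 1547 [ 0.0043 -0.0119  0.015 ] [0.022  0.012  0.0278]
shift cm [-10.96 -31.45  -2.02] yaw now 74.4 turn about tool z deg 0 rad 0.0 tilt [ 0.0048  0.0022 -1.    ]
```

View pics/w2.png

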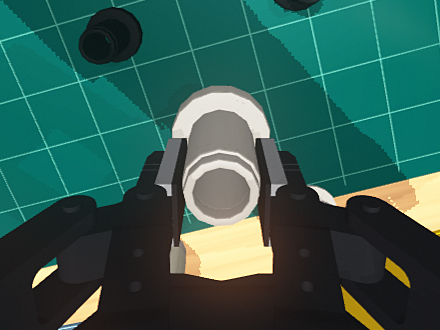

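The bush is held squarely by its neck, at crop (222,160). Its underside is 27.7 mm beyond the TCP and its axis is centred. Next I'll move beside the post and look at it from close up.

Emit:
jog_arm:
  deltas: [2.0,-1.83,-3.39,-0.1,0,0,0,2.0,-1.83,-3.39,-0.1,0,0,0,2.0,-1.83,-3.39,-0.1,0,0,0,2.0,-1.83,-3.39,-0.1,0,0,0,2.0,-1.83,-3.39,-0.1,0,0,0,2.0,-1.83,-3.39,-0.1,0,0,0,2.0,-1.83,-3.39,-0.1,0,0,0,2.0,-1.83,-3.39,-0.1,0,0,0]

```text
t: 4.35
tcp_pos: [0.6169, -0.0326, 0.1842]
tool_rot: [[-0.963, 0.27, -0.002], [0.27, 0.963, 0.0], [0.002, -0.001, -1.0]]
ft_force: [0.0, -0.5, -0.0]
width: 0.0264
```

Emit:
jog_arm:
  deltas: [2.0,0,0,0,0,0,0,2.0,0,0,0,0,0,0,2.0,0,0,0,0,0,0]

```text
t: 4.65
tcp_pos: [0.6169, -0.0303, 0.1845]
tool_rot: [[-0.963, 0.269, -0.002], [0.269, 0.963, 0.0], [0.002, -0.0, -1.0]]
ft_force: [0.0, -0.2, -0.9]
width: 0.0266
```

```bash
python3 - <<'E'
from h import *
o,im,RT,Q=look('w3'); print(o['t'],o['tcp_pos'],o['ft_force'],o['width'])
c=(.5718,-.0623)
disc(Q,c,.02,.102,.004); disc(Q,c,.014,.08,.01); disc(Q,c,.046,.030,.0025)
disc(Q,(.588,-.0385),.012,.052,.002)
R=np.array(o['tool_rot']);q=((Q-o['tcp_pos'])@R).reshape(-1,3); q=q[(abs(q[:,0])<.03)&(abs(q[:,1])<.024)&(q[:,2]>.008)&(q[:,2]<.032)]
print('held',q.min(0).round(4),q.max(0).round(4))
plan(*c,.16)
E
```

```text
4.65 [ 0.61691952 -0.03027232  0.18452254] [ 0.03126655 -0.1663838  -0.88323291] 0.02656996544816563
h 0.102 n 546 circ [574.5 -62.1] 7.8 pct-mid [574.4 -61.9] size [14.1 14. ] z 102.8
h 0.08 n 150 circ [574.5 -61.9] 7.9 pct-mid [573.7 -59.5] size [14.  10.4] z 80.6
h 0.03 n 7761 circ [574.7 -62.2] 40.0 pct-mid [574.4 -62. ] size [74.6 74.6] z 29.9
h 0.052 n 98 circ [589.7 -37.5] 3.9 pct-mid [589.7 -37.5] size [7.1 7.1] z 51.7
held [-0.01   -0.0224  0.008 ] [0.022  0.0206 0.0278]
shift cm [ 3.49 -4.33  2.47] yaw now 74.4 turn about tool z deg 0 rad 0.0 tilt [-1.2e-03  3.0e-04 -1.0e+00]
```

View pics/w3.png

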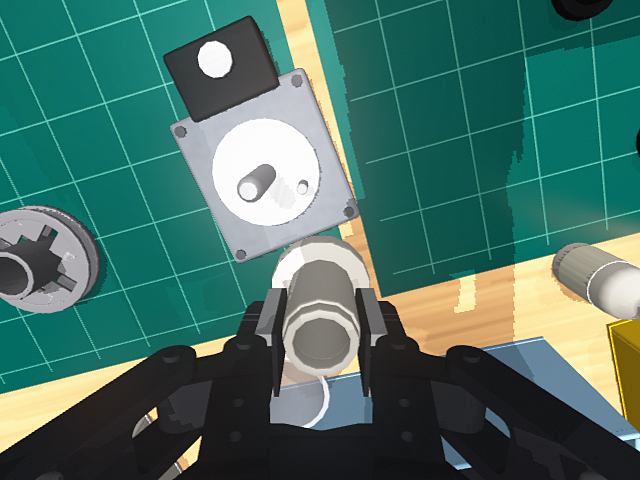

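The post tip is at (247,188) and the pin at (303,187). The fits of tip, shaft and plate agree on an axis at (0.5745, −0.0621). The pin is at 58°, r = 29 mm, as it should be. Next I'll move over the post.

Emit:
jog_arm:
  deltas: [2.0,1.6,-2.08,0,0,0,0,2.0,1.63,-2.08,0,0,0,0,2.0,0,0,2.0,0,0,0,2.0,0,0,1.8,0,0,0,2.0,0,0,0,0,0,0,2.0,0,0,0,0,0,0]

```text
t: 5.3
tcp_pos: [0.5753, -0.0614, 0.1474]
tool_rot: [[-0.963, 0.268, -0.001], [0.268, 0.963, 0.0], [0.001, -0.0, -1.0]]
ft_force: [-0.9, 0.5, 0.7]
width: 0.0266
```

```bash
python3 - <<'E'
from h import *
plan(.5745,-.0621,.0577)
E
```

```text
shift cm [ 0.05 -0.08  8.97] yaw now 74.4 turn about tool z deg 0 rad 0.0 tilt [-7.e-04  1.e-04 -1.e+00]
```

Emit:
jog_arm:
  deltas: [2.0,0.05,-0.04,0.8,0,0,0,2.0,0,0,0.6,0,0,0,2.0,0,0,0.4,0,0,0,2.0,0,0,0.4,0,0,0,2.0,0,0,0.4,0,0,0,2.0,0,0,0.4,0,0,0]

```text
t: 5.9
tcp_pos: [0.5748, -0.0626, 0.117]
tool_rot: [[-0.963, 0.27, 0.0], [0.27, 0.963, -0.0], [-0.0, -0.0, -1.0]]
ft_force: [0.4, -0.1, -0.0]
width: 0.0265
```

Emit:
jog_arm:
  deltas: [2.0,0,0,1.0,0,0,0,2.0,0,0,1.2,0,0,0,2.0,0,0,1.2,0,0,0,2.0,0,0,1.2,0,0,0,2.0,0,0,0.6,0,0,0,2.0,0,0,0.4,0,0,0,2.0,0,0,0,0,0,0]

```text
t: 6.6
tcp_pos: [0.5745, -0.0626, 0.0607]
tool_rot: [[-0.963, 0.269, -0.001], [0.269, 0.963, 0.0], [0.001, -0.0, -1.0]]
ft_force: [-0.5, -0.3, 0.3]
width: 0.0264
```

Emit:
jog_arm:
  deltas: [2.0,0,0,0.15,0,0,0,2.0,0,0,0.15,0,0,0,2.0,0,0,0,0,0,0]

```text
t: 6.9
tcp_pos: [0.5752, -0.0627, 0.059]
tool_rot: [[-0.963, 0.269, 0.001], [0.269, 0.963, -0.0], [-0.001, 0.0, -1.0]]
ft_force: [-1.1, 0.3, 2.2]
width: 0.0263
```

Emit:
jog_arm:
  deltas: [5.0,0,0,0,0,0,0,5.0,0,0,0,0,0,0,5.0,0,0,0,0,0,0,6.5,0,0,-1.0,0,0,0,6.5,0,0,-3,0,0,0,6.5,0,0,-4,0,0,0,6.5,0,0,-4,0,0,0,6.5,-2,0,-2,0,0,0]

```text
t: 7.7
tcp_pos: [0.5939, -0.0677, 0.2026]
tool_rot: [[-0.963, 0.269, 0.003], [0.269, 0.963, -0.0], [-0.003, 0.001, -1.0]]
ft_force: [0.6, 1.2, -0.7]
width: 0.0654
```

Emit:
jog_arm:
  deltas: [6.5,-1,0,0,0,0,0,6.5,0,0,0,0,0,0,6.5,0,0,0,0,0,0]

```text
t: 8.0
tcp_pos: [0.6023, -0.0705, 0.1968]
tool_rot: [[-0.963, 0.27, -0.003], [0.27, 0.963, 0.0], [0.003, -0.0, -1.0]]
ft_force: [0.5, 0.1, -0.5]
width: 0.0655
```

```bash
python3 - <<'E'
from h import *
o,im,RT,Q=look('w4'); print(o['t'],o['tcp_pos'],o['joint_positions'].round(1))
c=(.5745,-.0621)
disc(Q,c,.02,.1025,.004); disc(Q,c,.025,.086,.002);disc(Q,c,.03,.042,.0015); disc(Q,(.5897,-.0375),.01,.052,.002); disc(Q,c,.046,.030,.002)
plan(.595,-.271,.2)
E
```

```text
8.0 [ 0.60234919 -0.07047171  0.19677765] [ -6.8  20.6  97.7   0.   61.8 -81.2]
h 0.1025 n 459 circ [574.4 -62. ] 7.7 pct-mid [574.6 -62.2] size [13.8 13.8] z 103.0
h 0.086 n 526 circ [575.  -63.7] 12.8 pct-mid [574.7 -63.6] size [24.1 24.1] z 85.7
h 0.042 n 1019 circ [576.4 -59.3] 25.9 pct-mid [573.7 -63.3] size [38.7 41.7] z 41.8
h 0.052 n 87 circ [589.6 -37.5] 3.9 pct-mid [589.5 -37.4] size [7. 7.] z 51.9
h 0.03 n 5385 circ [574.6 -62.3] 39.9 pct-mid [574.4 -62.1] size [75.4 75.3] z 30.0
shift cm [ -4.72 -19.5   -0.35] yaw now 74.4 turn about tool z deg 0 rad 0.0 tilt [-3.4e-03  4.0e-04 -1.0e+00]
```

The bush is seated: its top is at 85.7 mm and foot top at 41.8 mm, with the axis 1.5 mm off the post axis (within the bore play). Now the reel.

Emit:
jog_arm:
  deltas: [6.5,-0.94,-3.9,0,0,0,0,6.5,-0.94,-3.9,0,0,0,0,6.5,-0.94,-3.9,0,0,0,0,6.5,-0.94,-3.9,0,0,0,0,6.5,-0.94,-3.9,0,0,0,0,6.5,0,0,0,0,0,0,6.5,0,0,0,0,0,0,6.5,0,0,0,0,0,0]

```text
t: 8.85
tcp_pos: [0.5957, -0.2699, 0.1973]
tool_rot: [[-0.963, 0.269, -0.002], [0.269, 0.963, 0.001], [0.002, 0.001, -1.0]]
ft_force: [-0.8, 0.3, 0.3]
width: 0.0651
```

```bash
cat >> h.py <<'E'
def slots(Q,c,h):
    """phase (mod 90) of the slots of a flange at height h from the missing-points ring r 24..35 mm"""
    q=Q.reshape(-1,3); d=q[:,:2]-c; r=np.hypot(*d.T); m=(r>.024)&(r<.034); a=np.degrees(np.arctan2(d[:,1],d[:,0]))
    low=m&(q[:,2]<h-.005)&(q[:,2]>h-.05); A=a[low]
    hi=m&(abs(q[:,2]-h)<.002)
    f=np.histogram(a[hi],72,(-180,180))[0]; print('flange hist(5deg)',f.tolist())
    print('low pts',low.sum(),'phase',np.degrees(np.angle(np.exp(4j*np.radians(A)).mean()))/4%90)
    w=f.max()-f; print('phase from gaps',np.degrees(np.angle((w*np.exp(4j*np.radians(np.arange(-177.5,180,5)))).sum()))/4%90)
E
python3 - <<'E'
from h import *
o,im,RT,Q=look('w5'); print(o['t'],o['tcp_pos'],o['joint_positions'].round(1))
c=(.595,-.271)
e=disc(Q,c,.03,.048,.0015); f=disc(Q,c,.055,.020,.0015)
slots(Q,e,.020)
plan(*e,.027)
E
```

```text
8.85 [ 0.59570058 -0.26988451  0.19730495] [-24.5  24.6  91.5   0.   64.  -98.9]
h 0.048 n 754 circ [ 593.6 -271.3] 19.7 pct-mid [ 593.5 -271.3] size [37.7 37.7] z 47.7
h 0.02 n 5628 circ [ 593.5 -271.4] 45.8 pct-mid [ 593.4 -271.1] size [86.5 86.6] z 19.7
flange hist(5deg) [37, 35, 37, 38, 39, 22, 0, 0, 0, 1, 31, 36, 36, 34, 35, 37, 33, 35, 34, 35, 35, 34, 28, 18, 0, 0, 0, 2, 22, 23, 20, 22, 21, 20, 22, 20, 23, 22, 23, 24, 28, 17, 0, 0, 0, 3, 31, 35, 35, 38, 37, 32, 35, 36, 37, 36, 36, 38, 37, 21, 0, 0, 0, 2, 33, 37, 38, 37, 41, 39, 38, 38]
low pts 461 phase 38.931879279228035
phase from gaps 39.1397263953299
shift cm [ 0.17 -0.23 17.06] yaw now 74.4 turn about tool z deg 0 rad 0.0 tilt [-1.3e-03  9.0e-04 -1.0e+00]
```

View pics/w5.png

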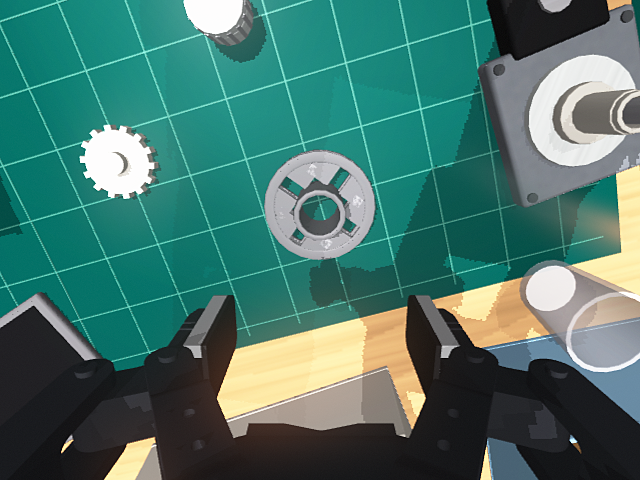

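The reel is centred at (320,210) in the wrist view, between the fingers. It has four slots and a phase of 39° mod 90, in two agreeing measurements. The pin at 58° means about +19° of turn. Gripping the collar.

Emit:
jog_arm:
  deltas: [6.5,0.17,-0.23,3.5,0,0,0,6.5,0,0,3.5,0,0,0,6.5,0,0,3.5,0,0,0,6.5,0,0,3.5,0,0,0,6.5,0,0,2.1,0,0,0,6.5,0,0,1.0,0,0,0,3.2,0,0,0,0,0,0,3.2,0,0,0,0,0,0]
  grip_force: 40

```text
t: 9.7
tcp_pos: [0.5948, -0.2725, 0.0284]
tool_rot: [[-0.963, 0.269, 0.001], [0.269, 0.963, -0.0], [-0.001, -0.0, -1.0]]
ft_force: [-1.3, 0.0, -0.6]
width: 0.0389
```

Emit:
jog_arm:
  deltas: [3.2,0,0,0,0,0,0,3.2,0,0,0,0,0,0,3.2,0,0,0,0,0,0,3.2,0,0,-1,0,0,0,3.2,0,0,-3,0,0,0,3.2,0,0,-4,0,0,0,3.2,0,0,-5,0,0,0,3.2,0,0,-4,0,0,0]

```text
t: 10.5
tcp_pos: [0.5944, -0.2731, 0.2008]
tool_rot: [[-0.963, 0.27, 0.002], [0.27, 0.963, -0.001], [-0.002, -0.0, -1.0]]
ft_force: [1.8, -0.4, -1.2]
width: 0.0387
```

Emit:
jog_arm:
  deltas: [3.2,1.52,3.96,0,0,0,0,3.2,1.52,3.96,0,0,0,0,3.2,1.52,3.96,0,0,0,0,3.2,1.52,3.96,0,0,0,0,3.2,1.52,3.96,0,0,0,0,3.2,0,0,0,0,0,-0.112,3.2,0,0,0,0,0,-0.112,3.2,0,0,0,0,0,-0.112]

```text
t: 11.3
tcp_pos: [0.5743, -0.0612, 0.1982]
tool_rot: [[-0.998, -0.069, 0.001], [-0.069, 0.998, -0.0], [-0.001, -0.0, -1.0]]
ft_force: [0.4, 0.3, -0.8]
width: 0.0386
```

Emit:
jog_arm:
  deltas: [3.2,0,0,0,0,0,0,3.2,0,0,0,0,0,0,3.2,0,0,0,0,0,0]

```text
t: 11.6
tcp_pos: [0.5743, -0.0619, 0.1975]
tool_rot: [[-0.998, -0.06, 0.0], [-0.06, 0.998, -0.0], [-0.0, -0.0, -1.0]]
ft_force: [0.5, 0.6, -1.0]
width: 0.039
```

```bash
python3 - <<'E'
from h import *
o,im,RT,Q=look('w6'); print(o['t'],o['tcp_pos'],o['joint_positions'].round(1),o['ft_force'])
R=np.array(o['tool_rot']);T=(Q-o['tcp_pos'])@R
q=T.reshape(-1,3);q=q[(np.hypot(q[:,0],q[:,1])<.055)&(q[:,2]>-.04)&(q[:,2]<.05)]
h=np.histogram(q[:,2],np.arange(-.04,.05,.003));print([(round(a,3),int(n)) for a,n in zip(h[1],h[0])])
tops=-np.sort(-0*q[:,2])
for zc in(-.02,):
    pass
zt=np.percentile(q[:,2],1);print('top z',zt)
k=h[1][np.argmax(h[0])]; fz=np.median(q[abs(q[:,2]-k-.0015)<.003][:,2]); print('flange z',fz)
Z=T*[1,1,-1]
f=disc(T,(0,0),.055,fz,.0015); e=disc(T,(0,0),.026,fz-.028,.0015)
# slots in world angles
W=Q.copy(); cw=(np.array([*f,fz])@R.T+o['tcp_pos']); print('reel centre world',cw, 'underside z',cw[2]-.020)
slots(Q,cw[:2],cw[2])
plan(.5745,-.0621,.15)
E
```

```text
11.6 [ 0.57426474 -0.06186001  0.19752803] [ -6.3  18.  101.4  -0.   60.5 -99.8] [ 0.48792893  0.59045872 -1.02853117]
[(np.float64(-0.04), 1229), (np.float64(-0.037), 427), (np.float64(-0.034), 475), (np.float64(-0.031), 521), (np.float64(-0.028), 510), (np.float64(-0.025), 452), (np.float64(-0.022), 3265), (np.float64(-0.019), 1763), (np.float64(-0.016), 1072), (np.float64(-0.013), 994), (np.float64(-0.01), 845), (np.float64(-0.007), 696), (np.float64(-0.004), 589), (np.float64(-0.001), 547), (np.float64(0.002), 512), (np.float64(0.005), 3533), (np.float64(0.008), 13215), (np.float64(0.011), 437), (np.float64(0.014), 327), (np.float64(0.017), 283), (np.float64(0.02), 1097), (np.float64(0.023), 1070), (np.float64(0.026), 187), (np.float64(0.029), 0), (np.float64(0.032), 0), (np.float64(0.035), 0), (np.float64(0.038), 0), (np.float64(0.041), 0), (np.float64(0.044), 0)]
top z -0.03911641792417012
flange z 0.008592952084627941
h 0.008592952084627941 n 15813 circ [ 1.3 -1.1] 46.0 pct-mid [ 2.  -1.2] size [87.4 87.1] z 8.6
h -0.01940704791537206 n 3892 circ [ 2.9 -0. ] 24.9 pct-mid [ 1.9 -0.4] size [37.8 40.7] z -19.5
reel centre world [ 0.57302051 -0.063081    0.18893496] underside z 0.16893495601803016
flange hist(5deg) [161, 153, 140, 156, 155, 158, 148, 141, 156, 52, 0, 0, 0, 46, 149, 135, 137, 114, 64, 37, 0, 0, 0, 0, 0, 0, 0, 0, 0, 0, 0, 0, 0, 0, 0, 0, 0, 0, 0, 0, 0, 0, 0, 0, 3, 0, 0, 0, 0, 0, 0, 0, 0, 19, 55, 89, 136, 136, 140, 141, 141, 145, 152, 77, 0, 0, 0, 29, 144, 152, 153, 154]
low pts 586 phase 62.74562758034469
phase from gaps 58.45643278725401
shift cm [-0.02 -0.02  4.75] yaw now 93.5 turn about tool z deg 0 rad 0.0 tilt [ 1.e-04  0.e+00 -1.e+00]
```

View pics/w6.png

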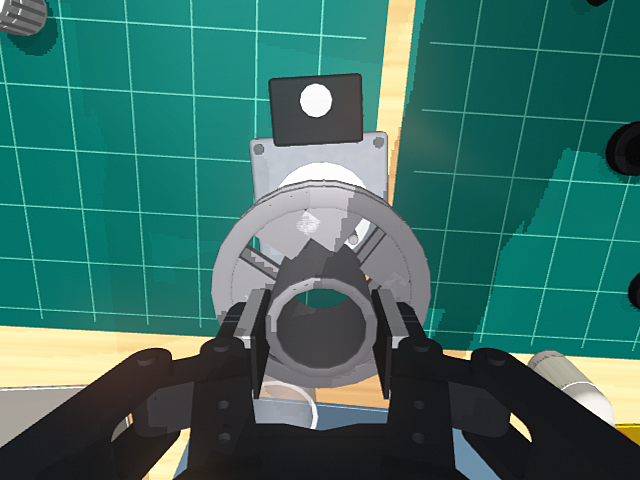

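The held reel is at (322,310), with its slots at (258,258) and (372,245). The slot phase is 58.0° against the pin at 58.3°. Its axis is 1.6 mm short in x, which I'll correct. Its underside is 28.6 mm beyond the TCP.

Emit:
jog_arm:
  deltas: [3.2,-0.16,0.03,2.0,0,0,0,3.2,0,0,2.5,0,0,0,3.2,0,0,2.0,0,0,0,3.2,0,0,0.8,0,0,0,3.2,0,0,0.3,0,0,0,3.2,0,0,0.3,0,0,0,3.2,0,0,0.3,0,0,0,3.2,0,0,0.3,0,0,0]

```text
t: 12.45
tcp_pos: [0.5765, -0.0614, 0.1129]
tool_rot: [[-0.998, -0.063, 0.001], [-0.063, 0.998, -0.0], [-0.001, -0.0, -1.0]]
ft_force: [0.2, -0.1, -1.5]
width: 0.0388
```

Emit:
jog_arm:
  deltas: [3.2,0,0,0.3,0,0,0,3.2,0,0,0.3,0,0,0,3.2,0,0,0.3,0,0,0,3.2,0,0,0.3,0,0,0,3.2,0,0,0,0,0,0]

```text
t: 12.95
tcp_pos: [0.5756, -0.0613, 0.0998]
tool_rot: [[-0.998, -0.063, -0.001], [-0.063, 0.998, 0.0], [0.001, 0.0, -1.0]]
ft_force: [-0.2, 0.3, -1.0]
width: 0.039
```

Emit:
jog_arm:
  deltas: [3.2,0,0,0.4,0,0,0,3.2,0,0,0.5,0,0,0,3.2,0,0,0.5,0,0,0,3.2,0,0,0.2,0,0,0,3.2,0,0,0.1,0,0,0,3.2,0,0,0.1,0,0,0,3.2,0,0,0,0,0,0]

```text
t: 13.65
tcp_pos: [0.5759, -0.0613, 0.0822]
tool_rot: [[-0.998, -0.063, -0.0], [-0.063, 0.998, 0.0], [0.0, 0.0, -1.0]]
ft_force: [0.6, 0.4, -1.1]
width: 0.0387
```

Emit:
jog_arm:
  deltas: [3.2,0,0,0.1,0,0,0,3.2,0,0,0.1,0,0,0,3.2,0,0,0,0,0,0]

```text
t: 13.95
tcp_pos: [0.5758, -0.0613, 0.0802]
tool_rot: [[-0.998, -0.063, -0.0], [-0.063, 0.998, 0.0], [0.0, 0.0, -1.0]]
ft_force: [0.2, -0.3, -0.6]
width: 0.0388
```

Emit:
jog_arm:
  deltas: [3.2,0,0,0.1,0,0,0,3.2,0,0,0.1,0,0,0,3.2,0,0,0,0,0,0]

```text
t: 14.25
tcp_pos: [0.5758, -0.0613, 0.0781]
tool_rot: [[-0.998, -0.063, -0.0], [-0.063, 0.998, 0.0], [0.0, 0.0, -1.0]]
ft_force: [1.0, 0.8, -1.8]
width: 0.0392
```

The underside is 2.5 mm below the pin top with no contact force, so the pin is in the slot. Continuing gently.

Emit:
jog_arm:
  deltas: [3.2,0,0,0.15,0,0,0,3.2,0,0,0.15,0,0,0,3.2,0,0,0.1,0,0,0,3.2,0,0,0.1,0,0,0,3.2,0,0,0,0,0,0]

```text
t: 14.75
tcp_pos: [0.5758, -0.0613, 0.0731]
tool_rot: [[-0.998, -0.063, -0.0], [-0.063, 0.998, 0.0], [0.0, 0.0, -1.0]]
ft_force: [-0.2, -0.1, -1.4]
width: 0.039
```

Emit:
jog_arm:
  deltas: [3.2,0,0,0.1,0,0,0,3.2,0,0,0.1,0,0,0,3.2,0,0,0,0,0,0]

```text
t: 15.05
tcp_pos: [0.5758, -0.0613, 0.0711]
tool_rot: [[-0.998, -0.063, -0.0], [-0.063, 0.998, 0.0], [0.0, 0.0, -1.0]]
ft_force: [-0.3, 1.0, -1.6]
width: 0.0389
```

Emit:
jog_arm:
  deltas: [3.2,0,0,0.08,0,0,0,3.2,0,0,0,0,0,0,3.2,0,0,0,0,0,0]

```text
t: 15.35
tcp_pos: [0.5759, -0.0613, 0.0705]
tool_rot: [[-0.998, -0.063, -0.0], [-0.063, 0.998, 0.0], [0.0, 0.0, -1.0]]
ft_force: [-0.6, 0.7, -0.7]
width: 0.0388
```

Emit:
jog_arm:
  deltas: [6.5,0,0,0,0,0,0,6.5,0,0,0,0,0,0,6.5,0,0,0,0,0,0,6.5,0,0,-1.0,0,0,0,6.5,0,0,-3.5,0,0,0,6.5,0,0,-4,0,0,0,6.5,0,0,-4,0,0,0,6.5,-3,0,-2,0,0,0]

```text
t: 16.15
tcp_pos: [0.6049, -0.0597, 0.2201]
tool_rot: [[-0.998, -0.063, 0.002], [-0.063, 0.998, -0.0], [-0.002, -0.001, -1.0]]
ft_force: [0.9, 0.4, 0.1]
width: 0.0648
```

Emit:
jog_arm:
  deltas: [6.5,0,0,0,0,0,0,6.5,0,0,0,0,0,0]

```text
t: 16.35
tcp_pos: [0.606, -0.0594, 0.2162]
tool_rot: [[-0.998, -0.063, 0.001], [-0.063, 0.998, -0.0], [-0.001, -0.0, -1.0]]
ft_force: [-1.3, -0.5, -0.1]
width: 0.0651
```

```bash
python3 - <<'E'
from h import *
o,im,RT,Q=look('w7'); print(o['t'],o['tcp_pos'],o['joint_positions'].round(1))
c=(.5745,-.0621)
disc(Q,c,.02,.1025,.004); disc(Q,c,.024,.086,.0015); disc(Q,c,.03,.090,.0015);e=disc(Q,c,.055,.062,.0015)
slots(Q,e,.062)
plan(.437,-.2995,.2)
E
```

```text
16.35 [ 0.6060158  -0.0593561   0.21619771] [ -5.7  19.6  96.5  -0.   63.8 -99.4]
h 0.1025 n 406 circ [574.6 -62.3] 7.8 pct-mid [574.3 -62. ] size [13.8 13.7] z 103.1
h 0.086 n 494 circ [574.3 -62.5] 19.6 pct-mid [573.8 -62.5] size [32.3 29.1] z 85.9
h 0.09 n 999 circ [574.8 -62.4] 19.8 pct-mid [574.7 -62.4] size [38.  37.9] z 89.7
h 0.062 n 7078 circ [574.8 -62.4] 45.9 pct-mid [574.5 -62.4] size [86.5 86.4] z 61.7
flange hist(5deg) [49, 47, 42, 48, 48, 48, 48, 48, 43, 16, 0, 0, 0, 8, 45, 42, 46, 44, 43, 43, 40, 43, 44, 39, 43, 40, 40, 13, 0, 0, 0, 9, 35, 36, 35, 34, 34, 34, 36, 35, 37, 38, 35, 38, 43, 17, 0, 0, 0, 7, 41, 44, 45, 43, 46, 44, 43, 46, 46, 47, 45, 45, 44, 21, 0, 0, 0, 7, 46, 49, 48, 45]
low pts 608 phase 58.62909791143292
phase from gaps 58.16593358742446
shift cm [ 18.28 -22.91   1.53] yaw now 93.6 turn about tool z deg 0 rad 0.0 tilt [-1.3e-03  1.0e-04 -1.0e+00]
```

View pics/w7.png

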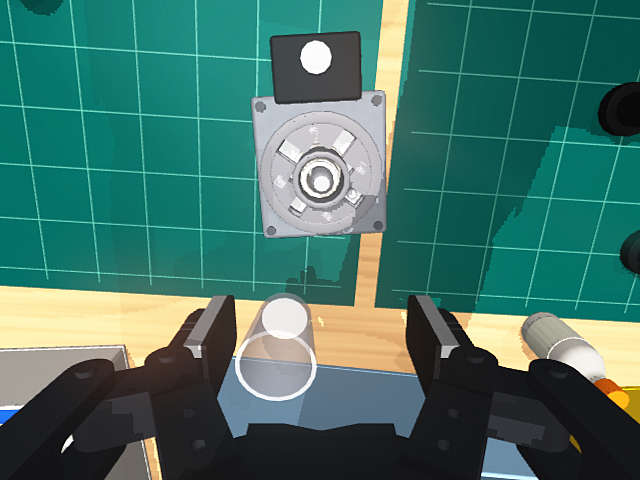

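The reel is seated: its collar top is at 89.7 mm and flange at 61.7 mm. The pin shows in the slot at (355,198), and everything is concentric at (320,180). Now the cap.

Emit:
jog_arm:
  deltas: [6.5,2.28,-2.86,0.15,0,0,0,6.5,2.28,-2.86,0.15,0,0,0,6.5,2.28,-2.86,0.15,0,0,0,6.5,2.28,-2.86,0.15,0,0,0,6.5,2.28,-2.86,0.15,0,0,0,6.5,2.28,-2.86,0.15,0,0,0,6.5,2.28,-2.86,0.15,0,0,0,6.5,2.28,-2.86,0.15,0,0,0]

```text
t: 17.2
tcp_pos: [0.4358, -0.2995, 0.2022]
tool_rot: [[-0.998, -0.063, -0.002], [-0.063, 0.998, 0.002], [0.002, 0.002, -1.0]]
ft_force: [0.5, -0.3, -0.1]
width: 0.0647
```

Emit:
jog_arm:
  deltas: [6.5,0,0,0,0,0,0,6.5,0,0,0,0,0,0,6.5,0,0,0,0,0,0]

```text
t: 17.5
tcp_pos: [0.4379, -0.2984, 0.2029]
tool_rot: [[-0.998, -0.063, -0.001], [-0.063, 0.998, 0.001], [0.001, 0.001, -1.0]]
ft_force: [0.4, -0.3, -1.0]
width: 0.0651
```

```bash
python3 - <<'E'
from h import *
o,im,RT,Q=look('w8'); print(o['t'],o['tcp_pos'],o['joint_positions'].round(1))
c=(.436,-.2998)
e=disc(Q,c,.03,.044,.002); disc(Q,c,.03,.025,.008)
plan(*e,.008)
E
```

```text
17.5 [ 0.43793326 -0.29840575  0.20288871] [ -34.4   13.6  106.8    0.    59.7 -128.1]
h 0.044 n 1930 circ [ 435.3 -300.4] 19.9 pct-mid [ 435.1 -300.3] size [36.4 36.4] z 43.9
h 0.025 n 128 circ [ 430. -300.] 19.7 pct-mid [ 423.  -300.1] size [16.1 38.9] z 25.3
shift cm [ 0.3  -0.21 19.51] yaw now 93.7 turn about tool z deg 0 rad 0.0 tilt [-7.e-04  8.e-04 -1.e+00]
```

Emit:
jog_arm:
  deltas: [6.5,0.3,-0.21,4.0,0,0,0,6.5,0,0,4,0,0,0,6.5,0,0,4,0,0,0,6.5,0,0,3.5,0,0,0,6.5,0,0,2.5,0,0,0,6.5,0,0,1.2,0,0,0,3.2,0,0,0,0,0,0,3.2,0,0,0,0,0,0]
  grip_force: 45

```text
t: 18.35
tcp_pos: [0.436, -0.3014, 0.0123]
tool_rot: [[-0.998, -0.064, 0.0], [-0.064, 0.998, -0.0], [-0.0, -0.0, -1.0]]
ft_force: [1.4, -0.7, -2.0]
width: 0.0386
```

Emit:
jog_arm:
  deltas: [3.2,0,0,0,0,0,0,3.2,0,0,0,0,0,0,3.2,0,0,0,0,0,0,3.2,0,0,-1,0,0,0,3.2,0,0,-4,0,0,0,3.2,0,0,-5,0,0,0,3.2,0,0,-5,0,0,0,3.2,0,0,-4,0,0,0]

```text
t: 19.15
tcp_pos: [0.4356, -0.3018, 0.2053]
tool_rot: [[-0.998, -0.063, 0.002], [-0.063, 0.998, -0.001], [-0.002, -0.002, -1.0]]
ft_force: [0.6, -0.9, -2.1]
width: 0.0388
```

Emit:
jog_arm:
  deltas: [3.2,-1.92,2.88,0,0,0,0,3.2,-1.92,2.88,0,0,0,0,3.2,-1.92,2.88,0,0,0,0,3.2,-1.92,2.88,0,0,0,0,3.2,-1.92,2.88,0,0,0,0,3.2,-1.92,2.88,0,0,0,0,3.2,-1.92,2.88,0,0,0,0,3.2,-1.92,2.88,0,0,0,0]

```text
t: 19.95
tcp_pos: [0.5744, -0.0606, 0.2024]
tool_rot: [[-0.998, -0.063, 0.0], [-0.063, 0.998, -0.0], [-0.0, -0.0, -1.0]]
ft_force: [0.5, -0.7, -2.7]
width: 0.0387
```

Emit:
jog_arm:
  deltas: [3.2,0,0,0,0,0,0,3.2,0,0,0,0,0,0,3.2,0,0,0,0,0,0]

```text
t: 20.25
tcp_pos: [0.5735, -0.0625, 0.2017]
tool_rot: [[-0.998, -0.063, -0.0], [-0.063, 0.998, -0.0], [0.0, -0.0, -1.0]]
ft_force: [0.4, 0.7, -1.5]
width: 0.0386
```

```bash
python3 - <<'E'
from h import *
o,im,RT,Q=look('w9'); print(o['t'],o['tcp_pos'],o['ft_force'],o['width'])
R=np.array(o['tool_rot']);T=(Q-o['tcp_pos'])@R
q=T.reshape(-1,3);q=q[(abs(q[:,1])<.017)&(abs(q[:,0])<.022)&(q[:,2]>-.05)&(q[:,2]<.03)]
h=np.histogram(q[:,2],np.arange(-.05,.03,.004));print([(round(float(a),3),int(n)) for a,n in zip(h[1],h[0])])
z=q[:,2]; pk=h[1][np.argmax(h[0])]+.002; zt=np.median(z[abs(z-pk)<.003]); print('top z tool',zt,'underside',zt+.044, 'zmax',z.max())
f=disc(T,(0,0),.026,zt,.0015)
cw=np.array([*f,zt])@R.T+o['tcp_pos'];print('cap axis world',cw)
c=np.array([.5745,-.0621]); d=np.array([*(c-cw[:2]),0])@R; print('shift cm',d*100); disc(Q,c,.02,.1025,.004)
E
```

```text
20.25 [ 0.57348349 -0.06249766  0.20174015] [ 0.37382479  0.74673903 -1.45144443] 0.038596671079314276
[(-0.05, 0), (-0.046, 0), (-0.042, 0), (-0.038, 0), (-0.034, 9802), (-0.03, 652), (-0.026, 506), (-0.022, 426), (-0.018, 393), (-0.014, 390), (-0.01, 343), (-0.006, 315), (-0.002, 297), (0.002, 259), (0.006, 181), (0.01, 21), (0.014, 0), (0.018, 0), (0.022, 0)]
top z tool -0.031742124348351844 underside 0.012257875651648154 zmax 0.011086177766567637
h -0.031742124348351844 n 10557 circ [ 3. -0.] 24.9 pct-mid [ 1.1 -1.2] size [36.5 38.8] z -31.7
cap axis world [ 0.5705502  -0.06268507  0.23348343]
shift cm [-3.97879460e-01  3.35275735e-02 -1.64714739e-04]
h 0.1025 n 406 circ [574.6 -62.2] 7.7 pct-mid [574.4 -62.1] size [13.7 14. ] z 102.9
```

```bash
python3 - <<'E'
from h import *
from scipy.optimize import least_squares
o,im,RT,Q=look(); R=np.array(o['tool_rot']);q=((Q-o['tcp_pos'])@R).reshape(-1,3)
q=q[(abs(q[:,2]+.0317)<.0015)&(abs(q[:,1]+.001)<.03)&(abs(q[:,0])<.03)]
pts=[]
for y in np.arange(-.016,.0145,.001):
    s=q[abs(q[:,1]-y)<.0005]
    if len(s): pts+= [(s[:,0].max(),y)]
p=np.array(pts)
r=least_squares(lambda a:np.hypot(p[:,0]-a[0],p[:,1]-a[1])-a[2],[0,0,.02],loss='soft_l1',f_scale=.0005);print(r.x,np.abs(r.fun).max())
s=q[abs(q[:,1]+.001)<.005];print('x range',s[:,0].min(),s[:,0].max())
f=r.x[:2];d=np.array([.5745-o['tcp_pos'][0],-.0621-o['tcp_pos'][1],0])@R;print('shift cm',(d[:2]-f)*100,'tcp',o['tcp_pos'])
E
```

```text
[ 0.00156217 -0.00109631  0.01903249] 0.00036414067200288974
x range -0.019044783857641356 0.020758596982761925
shift cm [-0.25818742  0.16662333] tcp [ 0.57351782 -0.0627324   0.20174469]
```

Emit:
jog_arm:
  deltas: [3.2,-0.22,0.16,2.0,0,0,0,3.2,0,0,3.0,0,0,0,3.2,0,0,2.0,0,0,0,3.2,0,0,0.4,0,0,0,3.2,0,0,0,0,0,0,3.2,0,0,0,0,0,0]

```text
t: 20.95
tcp_pos: [0.5769, -0.0606, 0.1286]
tool_rot: [[-0.998, -0.063, 0.002], [-0.063, 0.998, -0.0], [-0.002, -0.0, -1.0]]
ft_force: [0.6, 1.6, -2.9]
width: 0.0387
```

Emit:
jog_arm:
  deltas: [3.2,0.05,-0.02,0.4,0,0,0,3.2,0,0,0.4,0,0,0,3.2,0,0,0.2,0,0,0,3.2,0,0,0.2,0,0,0,3.2,0,0,0.2,0,0,0,3.2,0,0,0,0,0,0]

```text
t: 21.55
tcp_pos: [0.5756, -0.0604, 0.1132]
tool_rot: [[-0.998, -0.063, -0.001], [-0.063, 0.998, 0.0], [0.001, 0.0, -1.0]]
ft_force: [-0.7, 0.2, -2.8]
width: 0.039
```

Emit:
jog_arm:
  deltas: [3.2,0,-0.03,0.2,0,0,0,3.2,0,0,0.2,0,0,0,3.2,0,0,0.2,0,0,0,3.2,0,0,0.2,0,0,0,3.2,0,0,0,0,0,0]

```text
t: 22.05
tcp_pos: [0.5755, -0.0607, 0.1051]
tool_rot: [[-0.998, -0.063, -0.001], [-0.063, 0.998, 0.0], [0.001, 0.0, -1.0]]
ft_force: [0.4, -0.7, -2.4]
width: 0.0391
```

Emit:
jog_arm:
  deltas: [3.2,0,0,0.1,0,0,0,3.2,0,0,0.1,0,0,0,3.2,0,0,0.08,0,0,0,3.2,0,0,0,0,0,0]

```text
t: 22.45
tcp_pos: [0.5757, -0.0607, 0.1026]
tool_rot: [[-0.998, -0.063, -0.0], [-0.063, 0.998, 0.0], [0.0, 0.0, -1.0]]
ft_force: [0.8, 0.4, -2.7]
width: 0.0387
```

Emit:
jog_arm:
  deltas: [3.2,0,0,0.08,0,0,0,3.2,0,0,0,0,0,0,3.2,0,0,0,0,0,0]

```text
t: 22.75
tcp_pos: [0.5759, -0.0607, 0.1021]
tool_rot: [[-0.998, -0.063, 0.0], [-0.063, 0.998, -0.0], [-0.0, -0.0, -1.0]]
ft_force: [-1.0, -0.2, 1.6]
width: 0.0386
```

Contact: the force went from −2.7 to +1.6 N. Releasing, lifting and checking.

Emit:
jog_arm:
  deltas: [6.5,0,0,0,0,0,0,6.5,0,0,0,0,0,0,6.5,0,0,0,0,0,0,6.5,0,0,-1.0,0,0,0,6.5,0,0,-3.5,0,0,0,6.5,0,0,-4,0,0,0,6.5,0,0,-3,0,0,0,6.5,-3,0,-1,0,0,0]

```text
t: 23.55
tcp_pos: [0.6052, -0.0592, 0.2316]
tool_rot: [[-0.998, -0.063, 0.004], [-0.063, 0.998, -0.001], [-0.003, -0.001, -1.0]]
ft_force: [0.5, 0.8, -0.1]
width: 0.0648
```

Emit:
jog_arm:
  deltas: [6.5,0,0,0,0,0,0,6.5,0,0,0,0,0,0,6.5,0,0,0,0,0,0]

```text
t: 23.85
tcp_pos: [0.6044, -0.0588, 0.2261]
tool_rot: [[-0.998, -0.063, -0.002], [-0.063, 0.998, 0.0], [0.002, 0.0, -1.0]]
ft_force: [-0.6, 0.2, -0.7]
width: 0.0653
```

```bash
python3 - <<'E'
from h import *
o,im,RT,Q=look(); print(o['t'],o['tcp_pos'],o['ft_force'])
c=(.5745,-.0621)
disc(Q,c,.026,.134,.002); e=disc(Q,c,.055,.062,.0015); slots(Q,e,.062)
s=env.get_image('scene'); a=cv2.resize(im['color'][60:300,180:460],(400,343),interpolation=3);b=cv2.resize(s['color'][190:310,220:360],(400,343),interpolation=3)
save(np.hstack([a,b]),'fin')
# bystanders moved?
t=env.get_image('top');t0=np.load('top.npy',allow_pickle=True).item(); s0=np.load('scene.npy',allow_pickle=True).item()
D=cloud(t);D0=cloud(t0)
for n,(u,v) in dict(glue=(224,172),cup=(343,158),ring=(112,292),bobbin=(162,187),gear=(506,242),pen=(236,348),snips=(410,328),b1=(193,220),b2=(152,282),b3=(222,273)).items():
    w=np.s_[v-9:v+9,u-9:u+9]; print(n,np.abs(t['color'][w].astype(int)-t0['color'][w]).mean().round(1),np.median(D[w][...,2]-D0[w][...,2]).round(4))
E
```

```text
23.85 [ 0.60442764 -0.05878373  0.22614788] [-0.57684435  0.21519353 -0.73914934]
h 0.134 n 3304 circ [575.5 -61.9] 19.8 pct-mid [575.3 -61.8] size [36.6 36.6] z 133.9
h 0.062 n 5741 circ [574.8 -62.5] 45.8 pct-mid [574.4 -62.4] size [86.6 86.8] z 61.7
flange hist(5deg) [46, 45, 40, 42, 45, 48, 43, 43, 43, 14, 0, 0, 0, 7, 39, 44, 43, 38, 43, 38, 37, 36, 36, 28, 17, 14, 14, 4, 0, 0, 0, 0, 0, 0, 0, 0, 0, 0, 0, 0, 0, 0, 0, 0, 0, 0, 0, 0, 0, 5, 22, 30, 35, 38, 44, 42, 39, 41, 40, 42, 45, 43, 42, 16, 0, 0, 0, 7, 44, 42, 47, 44]
low pts 387 phase 59.17323846789001
phase from gaps 56.328816249371904
glue 14.5 -0.0003
cup 74.1 0.4733
ring 12.2 -0.0001
bobbin 10.4 0.0001
gear 10.8 0.0001
pen 21.1 0.0
snips 75.7 0.7797
b1 3.1 0.0004
b2 3.1 -0.0004
b3 6.7 -0.0004
```

View pics/fin.png

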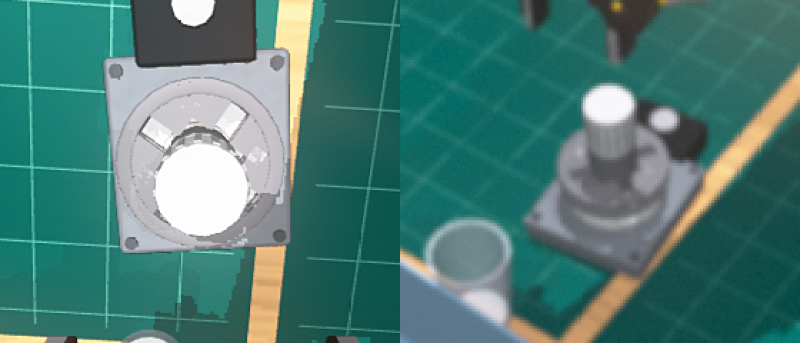

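The cap stands on the collar, at (200,190) left and (608,105) right. Its top is at 133.9 mm (134 expected), and the flange is level at 61.7 mm. The changes at cup and snips are the arm covering them in the top view. The cup is in its place in the scene view, and nothing touches the gripper. Handing in.

```bash
python3 -c "
from bench import env
print(env.hand_in())"
```

```text
the job is handed in; nothing more can be done
None
```

The bush, reel and cap are on the winder in the order asked, and the job was handed in at about 24 s of the 72 s allowed.

**Fit, from the wrist camera:**

| Part | Point measured | Height measured | Height expected |
|---|---|---|---|
| Bush | top | 85.9 mm | 86 mm |
| Reel | collar top | 89.7 mm | 90 mm |
| Reel | upper flange | 61.7 mm | 62 mm |
| Cap | top | 133.9 mm | 134 mm |

- **Drive pin:** it shows through a slot of the reel. I set the slot angle from the camera and the reel dropped straight on, so no searching turn on the pin was needed.
- **Forces:** readings after each move stayed at about 3 N while placing. The highest was about 7 N, while gripping the bush.
- **Cap:** its axis measured about 1 mm off the post axis, which is within the play of its bore.

**Not confirmed or disagreeing:**
- The top-view check could not cover the cup and snips because the arm blocked the view. The cup is standing in the scene view; the snips were not checked again, but the gripper never went near them.
- The slot angles measured after the cap went on were 56° and 59°, because the cap hid part of the flange. Before the cap they agreed at 58–59°.

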